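Sauce bottles back on their drip dishes

ROBOT

A 6-joint arm with a two-finger parallel gripper is mounted at the origin on the work surface. World frame = base frame: x ahead of the robot, y to its left, z up, the work surface at z = 0. Lengths are in m, angles in rad, forces in N, time in s.
With the tool pointing down it reaches from about 0.275 to 0.875 m from the base axis. Payload 12.5 kg.
Tool frame: the origin (TCP) lies on the centre line of the jaws, within the pads' length; the fingertips stand r.finger_overhang ahead of it and the grasp point (between the pads) lies 3 mm ahead of it (r.finger_overhang is the distance from the TCP to the fingertips, in m); z points along the fingers, y is the line along which they close (so a half turn about z gives the same grasp; the last joint's range is limited). The gripper opens to 85 mm and grips with 20 to 120 N. Pads are 22 mm wide; open, the fingers measure 114 mm over their backs; the gripper's body (76 mm by 85 mm) begins 54 mm behind the grasp point. The pads swing forward as they close: fully open they stand 13 mm farther back than shut.
Start: joints at [-1.233, 0.351, 1.652, -0, 1.139, -0.085], TCP at [0.226, -0.502, 0.253] pointing down, gripper open.
Joint ranges: [-2.75, 2.75], [-0.79, 2.1], [0.01, 2.65], [-1.57, 4.71], [0.07, 3.14], [-2.87, 2.87]. Speed limits (rad/s): [2.22, 2.22, 2.79, 3.14, 3.14, 3.14].

INTERFACE

Orientations are given as a unit quaternion [x, y, z, w].
In Python, from cell import r, optics gives the robot as it stands. The module is installed in compiled form; this text tells all that it offers. Calls block until the motion is done:
- r.move_to(position, orientation): joint-space move of the TCP to a pose.
- r.move_linear(position, rot=None, vel=0.15): straight line of the TCP; rot=None keeps the orientation; vel is the mean speed in m/s.
- r.set_joints(angles): joint-space move.
- r.set_gripper(opening, squeeze=None): opening from 0.0 (shut) to 1.0 (fully open); squeeze is the grip in N (None keeps the last); returns when the fingers have stopped.
- r.sleep(seconds).
- r.inverse_kinematics(position, orientation): joint angles nearest the present ones, or None.
- optics.get_image(name): name is "scene" or "top"; returns a dict with "pixels" (400x640x3 uint8, red, green, blue), "depth" (400x640 float32, m along the optical axis (not along the pixel's ray), 0 where there is no reading), "fx", "fy", "cx", "cy" (pixels), "D" ([k1, k2, p1, p2, k3] as OpenCV has them; the pictures are not rectified), "camera_from_world" (4x4, takes a point from world to camera coordinates). Camera axes: x right, y down, z forward; pixel columns grow to the right and rows downward; lengths in m; the calibration is good to about 2 mm. A picture is of the moment at which its call begins.
A pose or a line that the arm cannot do raises r.PlanningError and nothing moves.
- r.hand_in(): hands the job in; it is judged then, once.
Readings, each from a call of its own:
- r.current_t(): time.
- r.current_q(): joint angles.
- r.current_qvel(): joint speeds.
- r.current_effort(): joint torques, N m.
- r.current_tool_pos(): TCP position.
- r.current_ee_rot(): TCP orientation.
- r.current_contact_force(): force on the tool from outside, world axes, zero at the start.
- r.current_torque(): the same for the moment, N m.
- r.current_opening(): opening from 0.0 (shut) to 1.0 (fully open).
- r.current_finger_force(): force on a finger pad.
Only numpy, scipy, OpenCV 4.12 (cv2) and the standard library are available. Lean on these libraries where they do the work, as an engineer would, in place of code of your own. Each camera call takes 0.05 s, during which the arm holds its last target. There are 200 camera calls.

TASK

Before service, stand each of the four squeeze bottles upright in the drip dish of its own colour, flat on the floor of the dish. Set them down gently, without dropping them or knocking any over, and leave the two lidded tubs where they are.

Things in the scene. Friction and masses are not known exactly. Their poses are not given: they have to be found in the camera images.
- bottle_red: red plastic squeeze bottle for sauce, loose, standing upright: round, 52 mm across with straight sides up to 92 mm, then a collar 46 mm across to 101 mm, then a thin cone nozzle with a white tip, 122 mm tall in all; about 0.12 to 0.26 kg, rigid, closed. Origin: centre of its underside, z up.
- bottle_yellow: yellow plastic squeeze bottle for sauce, loose, standing upright: round, 52 mm across with straight sides up to 92 mm, then a collar 46 mm across to 101 mm, then a thin cone nozzle with a white tip, 122 mm tall in all; about 0.12 to 0.26 kg, rigid, closed. Origin: centre of its underside, z up.
- bottle_green: green plastic squeeze bottle for sauce, loose, standing upright: round, 52 mm across with straight sides up to 92 mm, then a collar 46 mm across to 101 mm, then a thin cone nozzle with a white tip, 122 mm tall in all; about 0.12 to 0.26 kg, rigid, closed. Origin: centre of its underside, z up.
- bottle_blue: blue plastic squeeze bottle for sauce, loose, standing upright: round, 52 mm across with straight sides up to 92 mm, then a collar 46 mm across to 101 mm, then a thin cone nozzle with a white tip, 122 mm tall in all; about 0.12 to 0.26 kg, rigid, closed. Origin: centre of its underside, z up.
- dish_red: red round drip dish, open on top and stuck fast to the counter: 86 mm across outside, 76 mm inside, rim 10 mm high, flat floor 4 mm above the counter. A bottle stands in it with 12 mm to spare all round. Origin: centre of its underside, on the counter, z up.
- dish_yellow: yellow round drip dish, open on top and stuck fast to the counter: 86 mm across outside, 76 mm inside, rim 10 mm high, flat floor 4 mm above the counter. A bottle stands in it with 12 mm to spare all round. Origin: centre of its underside, on the counter, z up.
- dish_green: green round drip dish, open on top and stuck fast to the counter: 86 mm across outside, 76 mm inside, rim 10 mm high, flat floor 4 mm above the counter. A bottle stands in it with 12 mm to spare all round. Origin: centre of its underside, on the counter, z up.
- dish_blue: blue round drip dish, open on top and stuck fast to the counter: 86 mm across outside, 76 mm inside, rim 10 mm high, flat floor 4 mm above the counter. A bottle stands in it with 12 mm to spare all round. Origin: centre of its underside, on the counter, z up.
- tub_red: low steel topping tub with a flat red lid 76 mm across and a small black knob, 68 mm tall in all, loose, 0.3 kg; not a bottle, it stays where it is. Origin: centre of its underside. (A plain steel shaker, 54 mm across and 79 mm tall, stands somewhere among these things too, at least 100 mm from each of them, centre to centre; it is not listed.)
- tub_green: low steel topping tub with a flat green lid 76 mm across and a small black knob, 68 mm tall in all, loose, 0.3 kg; not a bottle, it stays where it is. Origin: centre of its underside. (A plain steel shaker, 54 mm across and 79 mm tall, stands somewhere among these things too, at least 100 mm from each of them, centre to centre; it is not listed.)
Mind the look-alikes: they are no part of the job. Of the things shaped like the bottle_blue, the blue one is meant.

How it is judged:
By the outcome, as a careful person would: the job done as asked, in the order asked, and still so for the second after the job is handed in, with the robot touching nothing.
It also fails if it takes over 93 s, if anything falls off the work surface, if the arm or the gripper's body presses on something with over 40 N, if the wrist force passes 120 N, or if a joint passes its speed limit or range.

## Working session

There is one attempt and no reset: what is moved stays moved. The work goes in short steps, each a Python script; the robot and the scene stay as the last script left them, time stands still between calls to the robot, and variables do not carry over. Pictures are saved under pics/ and viewed, at most 14 in all, crops included, and the job is handed in when it is done.

```bash
mkdir -p pics; python3 - <<'E'
from cell import r, optics
import cv2,numpy as np
for n in("scene","top"):
    d=optics.get_image(n); cv2.imwrite(f"pics/{n}0.png",d["pixels"][:,:,::-1]); np.save(n+"0.npy",d,allow_pickle=True)
    print(n,d["fx"],d["cx"],d["cy"],d["D"],np.round(d["camera_from_world"],3).tolist())
print(r.finger_overhang,r.current_ee_rot(),r.current_t())
E
```

```text
scene 474.9255869109716 326.4709956615064 188.0266969433891 [-0.10806686  0.          0.          0.          0.        ] [[0.317, 0.948, -0.004, -0.14], [0.711, -0.24, -0.661, -0.28], [-0.628, 0.207, -0.75, 1.685], [0.0, 0.0, 0.0, 1.0]]
top 496.6232914042215 312.1016843053437 195.0359407422994 [0.04634494 0.         0.         0.         0.        ] [[-0.029, -0.999, 0.02, 0.008], [-0.997, 0.027, -0.075, 0.463], [0.075, -0.022, -0.997, 1.301], [0.0, 0.0, 0.0, 1.0]]
0.022 [ 9.77739844e-01  2.09820197e-01 -4.86844666e-05 -5.28973032e-04] 0.1
```

View pics/top0.png

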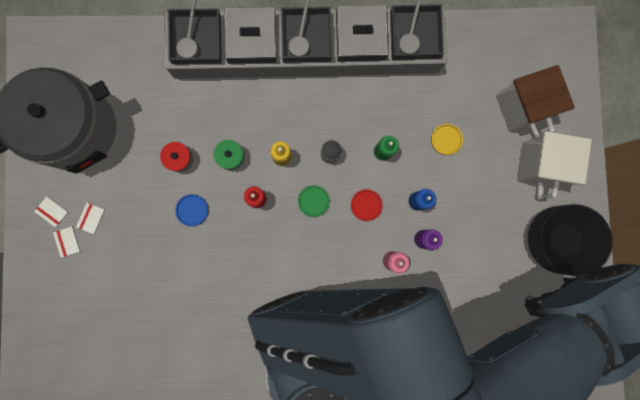

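View pics/scene0.png

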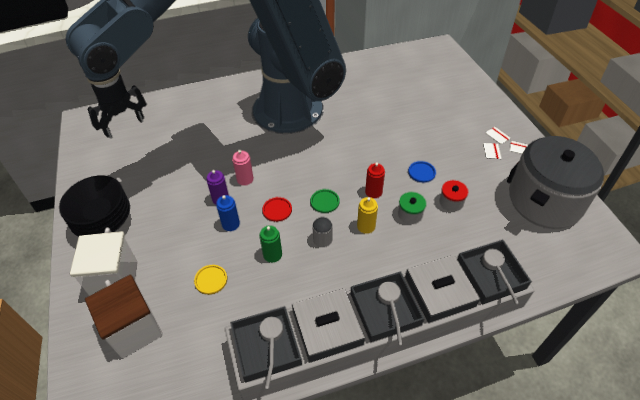

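The top view shows bottles (red 255,197; yellow 281,153; green 387,148; blue 425,200), dishes (blue 192,210; green 314,201; red 367,205; yellow 447,140), tubs at (176,156) and (229,154), shaker at (331,151), and purple (431,239) and pink (398,262) look-alikes. The scene view agrees. Next I localise them all from both depth images.

```bash
cat >vis.py <<'E'
import cv2,numpy as np
from scipy.optimize import least_squares
def cloud(d):
    K=np.array([[d["fx"],0,d["cx"]],[0,d["fy"],d["cy"]],[0,0,1]])
    u,v=np.meshgrid(np.arange(640.),np.arange(400.))
    n=cv2.undistortPoints(np.dstack([u,v]).reshape(-1,1,2),K,np.array(d["D"])).reshape(-1,2)
    z=d["depth"].reshape(-1)
    C=np.c_[n*z[:,None],z]; T=d["camera_from_world"]
    P=(C-T[:3,3])@T[:3,:3]; P[z==0]=np.nan
    return P.reshape(400,640,3)
HUE={"red":(174,6),"yellow":(18,32),"green":(50,85),"blue":(100,122),"purple":(128,148),"pink":(155,173)}
def near(ds,col,c,rad):
    out=[]
    for d in ds:
        h,s,v=cv2.split(cv2.cvtColor(d["pixels"],cv2.COLOR_RGB2HSV)); a,b=HUE[col]
        m=((h>=a)&(h<=b) if a<b else (h>=a)|(h<=b))&(s>100)&(v>40)
        P=cloud(d); m&=np.hypot(P[...,0]-c[0],P[...,1]-c[1])<rad
        out.append(P[m])
    return out
def circ(p,R,c):
    s=least_squares(lambda q:np.hypot(*(p[:,:2]-q).T)-R,c,loss="soft_l1",f_scale=.003)
    return s.x
def bottle(ds,col,c):
    ps=near(ds,col,c,.05); q=[p[(p[:,2]>.015)&(p[:,2]<.088)] for p in ps]
    return circ(np.vstack(q),.026,c),[circ(p,.026,c).round(4) if len(p)>9 else None for p in q],[len(p) for p in q]
E
cat >run.py <<'E'
import numpy as np,cv2
from vis import *
ds=[np.load(n+"0.npy",allow_pickle=True).item() for n in("top","scene")]
P=cloud(ds[0])
pix=dict(red=(255,197),yellow=(281,153),green=(387,148),blue=(425,200),purple=(431,239),pink=(398,262))
dsh=dict(blue=(192,210),green=(314,201),red=(367,205),yellow=(447,140))
for k,(u,v) in pix.items():
    c=np.nanmean(P[v-3:v+4,u-3:u+4].reshape(-1,3),0)
    print("bottle",k,c.round(3),*bottle(ds,k,c[:2]))
for k,(u,v) in dsh.items():
    c=P[v,u]
    for p in near(ds,k,c,.06):
        p=p[p[:,2]<.018]
        if len(p)<30: print("few");continue
        (x,y),R=cv2.minEnclosingCircle((p[:,:2]*1000).astype(np.float32)); print("dish",k,p.mean(0).round(4),round(x),round(y),round(R,1),len(p),np.percentile(p[:,2],[5,50,95]).round(4))
for k,(u,v) in dict(tubr=(176,156),tubg=(229,154),shaker=(331,151)).items(): print(k,np.nanmedian(P[v-6:v+7,u-6:u+7].reshape(-1,3),0).round(3))
print("high",np.nanpercentile(P[10:75,165:445,2],99))
E
python3 run.py
```

```text
bottle red [0.455 0.138 0.11 ] [0.45962973 0.14271055] [array([0.4578, 0.1424]), array([0.4599, 0.1431])] [36, 290]
bottle yellow [0.563 0.071 0.109] [0.57016652 0.07443872] [array([0.5703, 0.0735]), array([0.5702, 0.0746])] [61, 298]
bottle green [ 0.569 -0.194  0.103] [ 0.57852182 -0.2010403 ] [array([ 0.5804, -0.2013]), array([ 0.578 , -0.2004])] [105, 299]
bottle blue [ 0.436 -0.282  0.108] [ 0.43948242 -0.28858164] [array([ 0.4398, -0.289 ]), array([ 0.4394, -0.2881])] [115, 299]
bottle purple [ 0.34  -0.292  0.108] [ 0.33829245 -0.29949476] [array([ 0.3375, -0.2997]), array([ 0.3385, -0.2991])] [111, 219]
bottle pink [ 0.286 -0.208  0.11 ] [ 0.2841015  -0.21397784] [array([ 0.2825, -0.2137]), array([ 0.2842, -0.2139])] [72, 280]
dish blue [0.433  0.3166 0.0048] 433 317 43.0 815 [-0.0008  0.0045  0.0115]
dish blue [0.4326 0.3164 0.0057] 432 321 50.2 462 [0.0005 0.0054 0.0124]
dish green [ 0.4481 -0.0081  0.0046] 448 -8 41.8 756 [-0.0006  0.0043  0.0107]
dish green [ 0.4484 -0.0083  0.0053] 445 -7 49.2 529 [0.0006 0.0049 0.0112]
dish red [ 0.434  -0.1497  0.0042] 434 -151 43.6 795 [-0.0012  0.0038  0.0105]
dish red [ 0.4341 -0.1497  0.006 ] 430 -148 48.2 580 [0.0005 0.0058 0.0121]
dish yellow [ 0.6061 -0.3741  0.0041] 609 -374 46.5 793 [-0.0017  0.0039  0.0105]
dish yellow [ 0.6063 -0.3739  0.0056] 604 -373 47.7 782 [0.0006 0.0052 0.0117]
tubr [0.569 0.341 0.058]
tubg [0.571 0.206 0.058]
shaker [ 0.57  -0.055  0.076]
high 0.13435524951186267
```

```bash
cat >act.py <<'E'
from cell import r, optics
import numpy as np,cv2
B=dict(red=(.4596,.1427),yellow=(.5702,.0744),green=(.5785,-.2010),blue=(.4395,-.2886))
D=dict(red=(.434,-.150),yellow=(.606,-.374),green=(.448,-.008),blue=(.4328,.3165))
ZG,ZH=.082,.235
def q(a): return [np.cos(a/2),np.sin(a/2),0,0]
def fz(): return np.mean([r.current_contact_force()[2] for _ in range(3)])
def goto(xy,a):   # transfer at height; fall back to a joint move if the line cannot be done
    try: r.move_linear([*xy,ZH],q(a),vel=.22)
    except r.PlanningError: print("joint move"); r.move_to([*xy,ZH],q(a))
def job(k,a=np.pi/2,ap=np.pi/2):
    t=r.current_t(); b,d=B[k],D[k]
    r.set_gripper(1.0,squeeze=40); goto(b,a)
    r.move_linear([*b,ZG],vel=.12); f0=fz()
    r.set_gripper(0.0,squeeze=40); o=r.current_opening(); print(k,"opening",o,"pad",r.current_finger_force(),"f",f0,fz())
    if not .45<o<.75: raise SystemExit("bad grasp")
    r.move_linear([*b,ZG+.02],vel=.05); r.move_linear([*b,ZH],vel=.15); goto(d,ap)
    r.move_linear([*d,ZG+.03],vel=.12); r.move_linear([*d,ZG+.010],vel=.04); r.sleep(.2); f0=fz(); z=ZG+.010
    while z>ZG+.001:
        z-=.001; r.move_linear([*d,z],vel=.01); f=fz()
        if f-f0>2.5: break
    print("touch z-ZG",round(z-ZG,4),"df",f-f0)
    r.set_gripper(.85); r.sleep(.2); r.move_linear([*d,ZH],vel=.12)
    print("time",r.current_t()-t,r.current_t())
def pic(name):
    for n in("scene","top"):
        i=optics.get_image(n); cv2.imwrite(f"pics/{n}{name}.png",i["pixels"][:,:,::-1]); np.save(f"{n}{name}.npy",i,allow_pickle=True)
E
python3 - <<'E'
from act import *
print(r.current_t()); r.move_to([*B["blue"],ZH],q(0)); print(r.current_q())
job("blue",0,np.pi/2); pic(1)
E
```

```text
0.1
[-6.70795289e-01  3.27608188e-01  1.73376980e+00 -2.09621447e-04
  1.08016074e+00  9.00003087e-01]
blue opening 0.6000992910592629 pad 41.14104866981506 f 0.1902215059712157 5.438018838961109
touch z-ZG 0.004 df 6.946824751353441
time 12.25 13.5083
```

View pics/scene1.png

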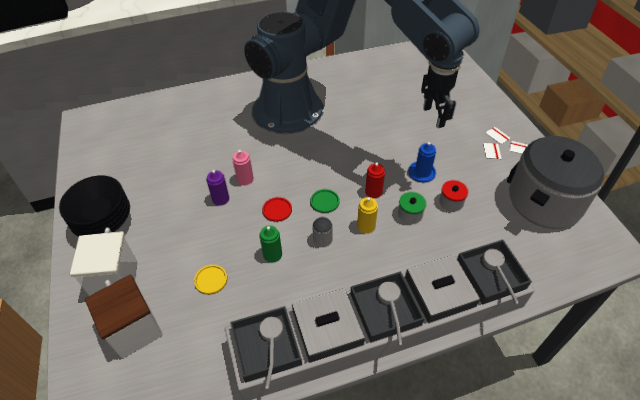

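The scene view shows the blue bottle upright in the blue dish (425,160) and nothing else moved. I'll do the other three now.

```bash
python3 - <<'E'
from act import *
for k in("red","green","yellow"): job(k)
r.move_to([.40,-.45,.30],q(np.pi/2)); pic(2)
from vis import *
ds=[np.load(n+"2.npy",allow_pickle=True).item() for n in("top","scene")]
for k,d in D.items():
    print(k,bottle(ds,k,np.array(d))[0]-d,[np.percentile(p[:,2],99).round(3) for p in near(ds,k,d,.05)])
print(r.current_t())
E
```

```text
red opening 0.6019416115955536 pad 40.75471043586731 f 0.3752985412786247 5.990119808358678
touch z-ZG 0.004 df 10.767041663322289
time 11.6084 25.2167
green opening 0.6002692785344799 pad 41.128549575805664 f 0.13270350556018212 4.547025831455383
touch z-ZG 0.004 df 8.98077308898164
time 11.233300000000003 36.45
yellow opening 0.5948004183819684 pad 40.899192094802856 f 0.05198983752706835 6.201278037992253
touch z-ZG 0.004 df 7.050851609660246
time 12.183299999999996 48.6333
red [-0.00087652  0.00013098] [np.float64(0.117), np.float64(0.117)]
yellow [ 0.00093474 -0.00052612] [np.float64(0.117), np.float64(0.119)]
green [0.00102942 0.00078169] [np.float64(0.116), np.float64(0.117)]
blue [0.00034943 0.00367191] [np.float64(0.117), np.float64(0.119)]
49.65
```

View pics/scene2.png

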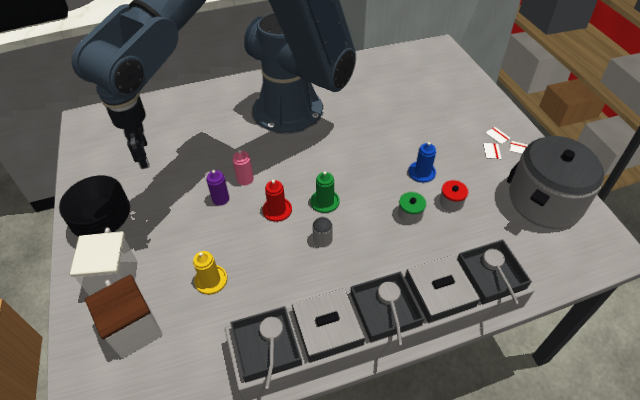

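View pics/top2.png

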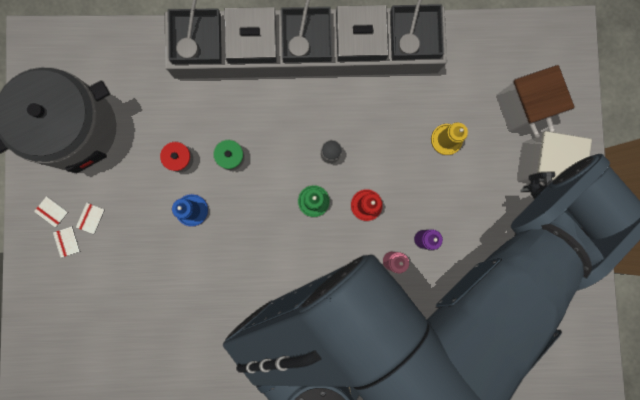

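Both views show each bottle standing in its own dish and the tubs unmoved. Yellow's nozzle (top 457,130) looks offset, so I'll compare the projected tips with the image to rule out tilt.

```bash
python3 - <<'E'
import numpy as np,cv2
from vis import *
D=dict(red=(.434,-.150),yellow=(.606,-.374),green=(.448,-.008),blue=(.4328,.3165))
for n in("top","scene"):
    d=np.load(n+"2.npy",allow_pickle=True).item(); T=d["camera_from_world"]
    K=np.array([[d["fx"],0,d["cx"]],[0,d["fy"],d["cy"]],[0,0,1]]); P=cloud(d)
    for k,c in D.items():
        uv=cv2.projectPoints(np.array([[*c,.124]]),cv2.Rodrigues(T[:3,:3])[0],T[:3,3],K,np.array(d["D"]))[0].ravel()
        print(n,k,"tip expected px",uv.round())
        p=np.vstack(near([d],k,c,.06))
        for lo,hi in((.03,.055),(.07,.092)):
            s=p[(p[:,2]>lo)&(p[:,2]<hi)]
            if len(s)>15: print("  circ",lo,(circ(s,.026,c)-c).round(4))
        m=np.hypot(P[...,0]-c[0],P[...,1]-c[1])<.06; m&=P[...,2]>.108; print("  high pts offset",(np.median(P[m],0)[:2]-c).round(4))
a=[cloud(np.load(f"top{i}.npy",allow_pickle=True).item()) for i in(0,2)]
for u,v in((176,156),(229,154),(331,151)): print([np.nanmedian(x[v-6:v+7,u-6:u+7].reshape(-1,3),0).round(3) for x in a])
E
```

```text
top red tip expected px [373. 202.]
  circ 0.03 [-0.0019 -0.001 ]
  circ 0.07 [-0.0019 -0.0009]
  high pts offset [-0.0023  0.0006]
top yellow tip expected px [461. 130.]
  circ 0.03 [ 0.0016 -0.0006]
  circ 0.07 [ 0.0015 -0.0004]
  high pts offset [-0.0007  0.0028]
top green tip expected px [314. 198.]
  high pts offset [-0.0018  0.0006]
top blue tip expected px [180. 208.]
  circ 0.03 [-0.0009  0.0041]
  circ 0.07 [-0.0006  0.0042]
  high pts offset [-0.0007  0.0004]
scene red tip expected px [273. 181.]
  circ 0.03 [-0.0011  0.0011]
  circ 0.07 [ 0.     -0.0001]
  high pts offset [ 0.0056 -0.0006]
scene yellow tip expected px [201. 254.]
  circ 0.03 [ 0.0003 -0.0002]
  circ 0.07 [ 0.0012 -0.0011]
  high pts offset [0.0057 0.0002]
scene green tip expected px [324. 173.]
  circ 0.03 [0.0013 0.0007]
  circ 0.07 [0.0011 0.0009]
  high pts offset [ 0.0062 -0.0019]
scene blue tip expected px [427. 144.]
  circ 0.03 [0.0004 0.0038]
  circ 0.07 [0.0005 0.0031]
  high pts offset [ 0.0046 -0.002 ]
[array([0.569, 0.341, 0.058]), array([0.569, 0.341, 0.059])]
[array([0.571, 0.206, 0.058]), array([0.571, 0.207, 0.058])]
[array([ 0.57 , -0.055,  0.076]), array([ 0.57 , -0.055,  0.077])]
```

All upright and centred; tubs unmoved.

```bash
python3 -c "
from cell import r
print(r.hand_in())"
```

```text
the job is handed in; nothing more can be done
None
```

All four bottles stand upright in the dishes of their own colour, within about 4 mm of centre, the tubs did not move, and the job was handed in at about 50 s of the 93 s allowed.

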